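# Unscrew the left-hand rotor knob of a field centrifuge

### The arm

A 7-joint arm with a two-finger parallel gripper is mounted at the origin on the work surface. World frame = base frame: x ahead of the robot, y to its left, z up, the work surface at z = 0. Lengths are in m, angles in rad, forces in N, time in s.
With the tool pointing down it reaches from about 0.4 to 0.85 m from the base axis. Payload 10.4 kg.
Tool frame: the origin (TCP) lies between the finger pads; the fingertips stand 11 mm ahead of it and the grasp point (between the pads) lies 8 mm behind it; x points along the fingers, y is the direction in which the jaws open and shut, and the axes are right-handed (so a half turn about x gives the same grasp; the last joint's range is limited). The gripper opens to 87 mm and grips with 3 to 60 N. Pads are 19 mm wide; open, the fingers measure 117 mm over their backs; the gripper's body (75 mm by 190 mm) begins 51 mm behind the grasp point.
Start: joints at [1.259, 0.332, -0.065, 1.46, 0.022, 1.35, -0.088], TCP at [0.178, -0.599, 0.234] pointing down, gripper open.
Joint ranges: [-2.6, 2.6], [-0.5, 2.12], [-1.47, 1.34], [0.16, 2.42], [-1.27, 4.41], [0.06, 2.06], [-2.6, 2.6]. Speed limits (rad/s): [2.22, 2.22, 2.79, 2.79, 3.14, 3.14, 3.14].

### API

Orientations are given as a unit quaternion [x, y, z, w].
In Python, from bench import r, cams, ticket gives the robot as it stands. The module is installed in compiled form; this text tells all that it offers.
- The arm moves only by the tool drive_tool, never from a script. Its argument "moves" is text: rows parted by semicolons, each of 5 numbers parted by spaces: the shift along the world's x, y, z in m, then the turn about the world's z in degrees, then the closure, from 0 (fully open) to 1 (shut). In form: x y z twist grip; .... A call has 1 to 20 rows; each row shifts and turns the commanded pose from where the row before left it; what a row does not reach is not made up. A row lasts 1/8 s, in which the tool goes at most 62.5 mm and 10.7 degrees, less where a joint would pass 70% of its speed; a pose out of reach is approached as far as the arm can. A call is refused whole if a number of a shift passes 0.0625 or a number of a turn 10.7, either way. A call with a gripper value outside its range is refused whole. The fingers move at their own pace and stop on an object; "newtons" is the grip in N (left out, the last holds). Time passes only in rows, so rows that do not move let the fingers close. It gives the time, the measured TCP pose, the force and the opening at its end, in the units of the state.
- r.read_state(): the state, without advancing time (a new reading comes with each control period).
- cams.camera(name): name is "scene" or "top" or "wrist"; returns a dict with "color" (384x512x3 uint8, red, green, blue), "fx", "fy", "cx", "cy" (pixels), "distortion" ([k1, k2, p1, p2, k3] as OpenCV has them; the pictures are not rectified), "extrinsics" (4x4, takes a point from camera to world coordinates). Camera axes: x right, y down, z forward; pixel columns grow to the right and rows downward; lengths in m; the calibration is good to about 2 mm. A picture is of the moment at which its call begins. There is no depth.
- ticket.close_job(): hands the job in, once; it reports no verdict.
The state is a dict: "time": time; "joint_positions": joint angles; "joint_vel": joint speeds; "joint_torque": joint torques, N m; "ee_pos": TCP position; "eef_rot": TCP orientation; "ft_force": force on the tool from outside, world axes, zero at the start; "torque": the same for the moment, N m; "width": finger opening in m.
Only numpy, scipy, OpenCV 4.12 (cv2) and the standard library are available. Lean on these libraries where they do the work, as an engineer would, in place of code of your own. Each camera call takes 0.05 s, during which the arm holds its last target.

### The job

Take the blue knob off the centrifuge so that the rotor can be cleaned: it has a left-hand thread, so loosen it by turning it clockwise seen from above, feel for the end of the thread without forcing or yanking the knob, lift it straight off its spindle, and stand it upright in the green tray, set down rather than dropped. Leave everything else where it is, the orange ring in the tray included.

Things in the scene. Friction and masses are not known exactly. Their poses are not given: they have to be found in the camera images.
- centrifuge: White bench centrifuge, fixed, housing 250 x 250 x 106 mm, grey bowl rim (radius 108 mm, top at 115 mm), silver rotor cover (radius 92 mm, flat top at 120 mm). Origin: centre of the underside, z up; control panel on its -x face. Its rotor is locked. The spindle, a 20 mm steel post with two small side studs, ends 22 mm above the cover, on this z axis.
- knob: Loose blue plastic knob, about 120 g, 60 mm tall, screwed on the spindle; its underside starts 4 to 8 mm above the rotor cover. Origin: centre of its underside; z up. Round sleeve, 50 mm diameter, up to 24 mm; above it an upright grip bar, 50 mm long along the knob's x, 14 mm thick along its y, from 24 to 60 mm, with a white mark on top near its +x end.
- knob_grip (a point): Middle of the knob's grip bar, 46 mm above the knob's origin (axes as the knob's). Left-hand thread: turned clockwise from above (yaw falling) the knob rises 1.4 mm per rad, pushed up by a sprung washer with 7 to 9 N. It leaves the thread after 0.4 to 2.5 rad, which cannot be seen. Turning takes under 0.2 N m until the stop (see seat). If this point is over 58 mm above seat, the knob is off.
- seat (a point): Centre of the rotor cover's top, under the knob, z up. Once off the thread the knob can be lifted over the next 0.25 rad of turning; then a rigid stop blocks it: 0.3 N m means the stop, keep below 0.6. There, eased back about 0.1 rad to unload it, it lifts straight up: clear of the studs 8 mm higher, of the post 20 mm higher. If it will not lift, it is still on the thread or pressed on the stop.
- tray: Green open plastic tray, fixed, 200 mm (its x) x 130 mm (its y) x 22 mm high, walls 4 mm, floor 4 mm thick. Origin: centre of the underside; z up. The orange ring lies in its +x half; its -x half is clear.
- spacer: Loose orange ring, 40 mm outer diameter, 16 mm high, lying in the +x half of the tray. Origin: centre of its underside. A bystander.
- jar_a: Loose clear specimen jar with an orange lid, 67 mm diameter, 78 mm tall, 60 g; origin centre of its underside. A bystander.
- jar_b: Second jar like jar_a. A bystander.
- sprayer: Loose trigger spray bottle, 80 mm diameter, 217 mm tall; origin centre of its underside. A bystander.
- penlight: Loose black cylinder, 26 mm diameter, 85 mm tall, standing; origin centre of its underside. A bystander.
- pen: Loose yellow pen, 130 mm long along its x, 9 mm thick, lying on the clipboard; origin centre of its underside. A bystander.
There are look-alikes about, which are no part of the job. Of the things shaped like the knob, the blue one is meant. Several things look just like the tray: the one meant starts farthest from the robot's base.

How it is judged:
By the outcome, as a careful person would: the job done as asked, in the order asked, and still so for the second after the job is handed in, with the robot touching nothing.
It also fails if it takes over 72 s, if anything falls off the work surface, if the arm or the gripper's body presses on something with over 40 N, if the wrist force passes 120 N, or if a joint passes its speed limit or range.

## Working session

There is one attempt and no reset: what is moved stays moved. The work goes in short steps, Python scripts to look and compute and a tool call to move; the robot and the scene stay as the last step left them, time stands still between calls to the robot, and variables do not carry over. Pictures are saved under pics/ and viewed, and the job is handed in when it is done.

Besides the shell and the picture viewer there is one more tool, called after "Call:" as name(argument=value, ...), one argument or row to a line, values as JSON. drive_tool: Moves the arm, as the interface text tells. Its arguments: {"type":"object","properties":{"moves":{"type":"string"},"newtons":{"type":"number"}},"required":["moves"]}

```bash
mkdir -p pics; cat > h.py <<'E'
import numpy as np, cv2
from bench import r,cams,ticket
def snap(n,f):
    c=cams.camera(n); cv2.imwrite('pics/'+f+'.png',cv2.cvtColor(c['color'],cv2.COLOR_RGB2BGR))
    np.savez('pics/'+f+'.npz',**{k:np.array(v) for k,v in c.items()}); return c
def load(f): return dict(np.load('pics/'+f+'.npz'))
def ray(c,u,v):
    K=np.array([[c['fx'],0,c['cx']],[0,c['fy'],c['cy']],[0,0,1.]])
    p=cv2.undistortPoints(np.array([[[u,v]]],float),K,np.array(c['distortion'],float))[0,0]
    E=np.array(c['extrinsics']); d=E[:3,:3]@np.array([p[0],p[1],1]); return E[:3,3],d/np.linalg.norm(d)
def onz(c,u,v,z):
    o,d=ray(c,u,v); return o+d*(z-o[2])/d[2]
def proj(c,P):
    K=np.array([[c['fx'],0,c['cx']],[0,c['fy'],c['cy']],[0,0,1.]])
    W=np.linalg.inv(np.array(c['extrinsics'])); 
    return cv2.projectPoints(np.array(P,float).reshape(-1,3),cv2.Rodrigues(W[:3,:3])[0],W[:3,3],K,np.array(c['distortion'],float))[0][:,0]
E
python3 - <<'E'
from h import *
for n in ['scene','top','wrist']:
    c=snap(n,n+'0'); print(n,np.array(c['extrinsics'])[:3,3],c['fx'])
s=r.read_state()
for k in s: print(k,s[k])
E
```

```text
scene [1.0849005  0.72767632 0.79656593] 362.14313600491533
top [ 0.31783135 -0.01053614  1.46231905] 375.2901360844873
wrist [ 0.2497643  -0.57786908  0.38534798] 319.6922672223199
time 0.15
joint_positions [ 1.25940239  0.33269544 -0.06466649  1.46071316  0.02160897  1.34987627
 -0.0885301 ]
joint_vel [-5.06884883e-04 -3.84271509e-03  1.61224934e-04 -3.45037860e-03
  2.11984447e-05  4.77490789e-04  4.82861849e-04]
joint_torque [ 7.27490478e-04 -6.23629546e+01  2.45600904e-02 -3.90142000e+01
 -6.13005948e-02  3.71788116e-02  1.61018911e-04]
ee_pos [ 0.17790408 -0.59887714  0.23297296]
eef_rot [-0.69967806 -0.10207943  0.69982185 -0.10138926]
ft_force [ 0.73864097 -0.78506612 -0.12626405]
torque [-0.07042908 -0.07600033  0.04542834]
width 0.08699286005646933
```

View pics/scene0.png

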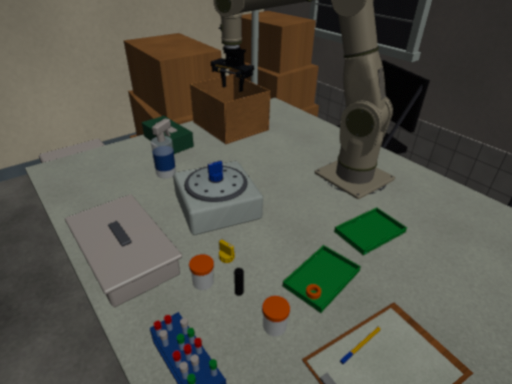

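View pics/top0.png

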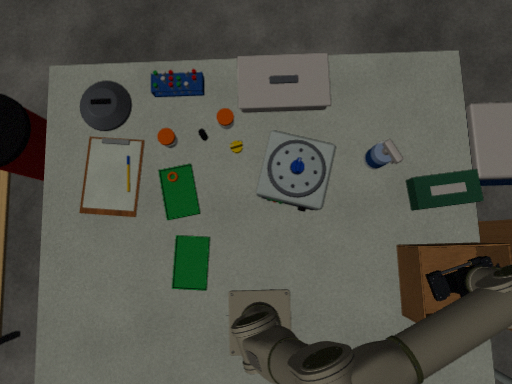

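View pics/wrist0.png

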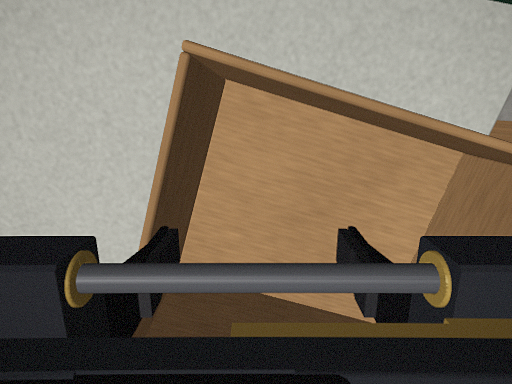

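The top view shows the blue knob on the centrifuge at (297,166) and a yellow look-alike at (237,146). There are two green trays, at (179,192) and (191,262). The first holds the orange ring and is farther from the base (about (260,325)). I'll enlarge these and measure them.

```bash
python3 - <<'E'
from h import *
t=load('top0');s=load('scene0')
a=cv2.resize(cv2.cvtColor(t['color'][125:215,255:345],cv2.COLOR_RGB2BGR),(396,396),interpolation=cv2.INTER_CUBIC)
b=cv2.resize(cv2.cvtColor(t['color'][150:300,150:225],cv2.COLOR_RGB2BGR),(198,396),interpolation=cv2.INTER_CUBIC)
d=cv2.resize(cv2.cvtColor(s['color'][150:240,165:275],cv2.COLOR_RGB2BGR),(484,396)[:2] if 0 else (200,164),interpolation=cv2.INTER_CUBIC)
d=cv2.copyMakeBorder(d,0,396-164,0,0,cv2.BORDER_CONSTANT)
cv2.imwrite('pics/crop0.png',np.hstack([a,b,d]))
hsv=cv2.cvtColor(t['color'],cv2.COLOR_RGB2HSV)
m=cv2.inRange(hsv,(50,120,50),(75,255,255))
for c in cv2.findContours(m,0,2)[0]:
    if cv2.contourArea(c)<500: continue
    (u,v),_,_=cv2.minAreaRect(c); P=onz(t,u,v,.022); bx=cv2.boxPoints(cv2.minAreaRect(c)); W=np.array([onz(t,*q,.022) for q in bx])
    print('tray',u,v,P.round(4),[np.linalg.norm(W[i]-W[i-1]).round(3) for i in range(4)],'\n',W.round(4), 'dist',np.hypot(*P[:2]))
# blue knob
m=cv2.inRange(hsv,(105,150,40),(128,255,255)); 
n,l,st,ce=cv2.connectedComponentsWithStats(m)
for i in range(1,n):
    if st[i,4]>15: print('blue',ce[i],st[i])
# white housing
E
```

```text
tray 190.47125244140625 262.43145751953125 [0.2259 0.2533 0.022 ] [np.float64(0.128), np.float64(0.199), np.float64(0.131), np.float64(0.198)] 
 [[0.1337 0.3248 0.022 ]
 [0.3319 0.3106 0.022 ]
 [0.3194 0.1807 0.022 ]
 [0.122  0.1972 0.022 ]] dist 0.3393352574027568
tray 178.72499084472656 191.4598388671875 [0.4977 0.2966 0.022 ] [np.float64(0.201), np.float64(0.13), np.float64(0.201), np.float64(0.128)] 
 [[0.5884 0.3784 0.022 ]
 [0.6071 0.2495 0.022 ]
 [0.4088 0.2165 0.022 ]
 [0.3904 0.3429 0.022 ]] dist 0.5794283348346133
blue [177.91634492  85.47232947] [151  73  52  24 777]
blue [369.82352941 158.95294118] [366 150  13  17  85]
blue [296.9929078  166.24113475] [291 158  13  16 141]
```

View pics/crop0.png

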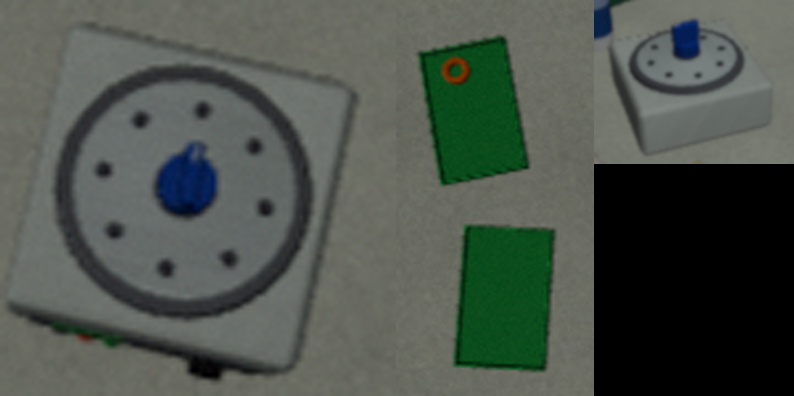

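The crop confirms it: the blue bar knob on the silver cover has its white mark pointing up and slightly right. The upper tray at (179,191) holds the ring, lies 0.58 m from the base and measures 201x130 mm, as described. The lower tray is 0.34 m from the base. Next I'll measure the centrifuge and get the tool yaw.

```bash
python3 - <<'E'
from h import *
from scipy.spatial.transform import Rotation as R
t=load('top0')
hsv=cv2.cvtColor(t['color'],cv2.COLOR_RGB2HSV);g=cv2.cvtColor(t['color'],cv2.COLOR_RGB2GRAY)
m=(g<95).astype(np.uint8); mm=np.zeros_like(m); mm[128:206,260:336]=m[128:206,260:336]
cs=max(cv2.findContours(mm,0,2)[0],key=cv2.contourArea)
W=np.array([onz(t,*q[0],.115) for q in cs]); x=np.linalg.lstsq(np.c_[2*W[:,:2],np.ones(len(W))],(W[:,:2]**2).sum(1),rcond=None)[0]
print('rim',x[:2],np.sqrt(x[2]+x[0]**2+x[1]**2))
print('knob blob', onz(t,297,166.2,.165))
for n,u,v,z in [('sprayer',382,153,.1),('ring',172,176.5,.02),('greenbox',445,188,.05),('jara',166,136,.078),('jarb',225,117,.078),('pen',202,134,.085),('bx',400,246,.2)]: print(n,onz(t,u,v,z).round(3))
s=r.read_state();M=R.from_quat(s['eef_rot']).as_matrix();print(M.round(3))
E
```

```text
rim [ 0.55787706 -0.15242488] 0.10642212982375314
knob blob [ 0.55505673 -0.15049256  0.165     ]
sprayer [ 0.605 -0.472  0.1  ]
ring [0.558 0.323 0.02 ]
greenbox [ 0.474 -0.713  0.05 ]
jara [0.705 0.333 0.078]
jarb [0.772 0.106 0.078]
pen [0.706 0.194 0.085]
bx [ 0.27  -0.472  0.2  ]
[[-0.     0.285 -0.959]
 [ 0.001 -0.959 -0.285]
 [-1.    -0.001  0.   ]]
```

Call:
drive_tool(
  moves="0 0 0.05 0 0;0 0 0.05 0 0;0 0 0.05 0 0;0 0 0.03 0 0",
)

```text
time: 0.65
ee_pos: [0.1781, -0.5992, 0.4162]
eef_rot: [0.7, 0.101, -0.7, 0.103]
ft_force: [-0.5, -1.0, 0.3]
width: 0.087
```

Call:
drive_tool(
  moves="0.027 0.032 0 10 0;0.027 0.032 0 10 0;0.027 0.032 0 10 0;0.027 0.032 0 10 0;0.027 0.032 0 10 0;0.027 0.032 0 10 0;0.027 0.032 0 10 0;0.027 0.032 0 10 0;0.027 0.032 0 10 0;0.027 0.032 0 10 0;0.027 0.032 -0.01 10 0;0.027 0.032 -0.03 10 0;0.027 0.032 -0.03 10 0;0.027 0.032 -0.03 10 0;0 0 0 10 0;0 0 0 0 0;0 0 0 0 0",
)

```text
time: 2.78
ee_pos: [0.5559, -0.1518, 0.3139]
eef_rot: [0.085, 0.702, -0.085, 0.702]
ft_force: [0.1, -0.4, 0.2]
width: 0.087
```

```bash
python3 - <<'E'
from h import *
from scipy.spatial.transform import Rotation as R
c=snap('wrist','wrist1');s=r.read_state()
M=R.from_quat(s['eef_rot']).as_matrix();print(s['ee_pos'],M.round(3),s['joint_positions'],s['time'],s['ft_force'],s['torque'])
E
```

```text
[ 0.55589759 -0.15184943  0.31399388] [[ 0.001  0.237  0.971]
 [-0.     0.971 -0.237]
 [-1.    -0.     0.001]] [ 0.73724821  0.25791433 -0.67057356  1.43600812  0.15992011  1.50208927
  1.4034674 ] 2.825 [1.86574082 0.43706002 0.00245824] [ 0.05728872 -0.15472183  0.02078936]
```

View pics/wrist1.png

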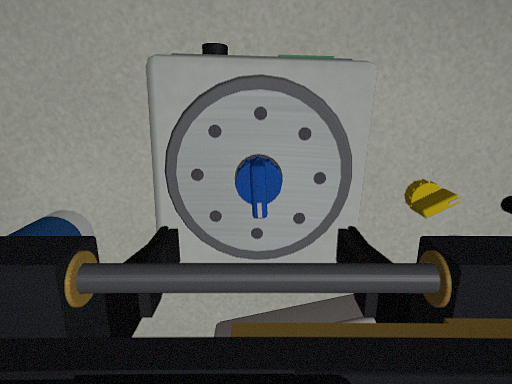

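The wrist view shows the knob at about (259,185), with its white mark at (261,211) and the bar nearly vertical in the image. The yellow look-alike is off to the right at (432,198). Now I'll measure the bar and the rim.

```bash
python3 - <<'E'
from h import *
c=load('wrist1'); im=c['color']; hsv=cv2.cvtColor(im,cv2.COLOR_RGB2HSV);g=cv2.cvtColor(im,cv2.COLOR_RGB2GRAY)
cr=cv2.resize(cv2.cvtColor(im[140:235,215:305],cv2.COLOR_RGB2BGR),None,fx=6,fy=6,interpolation=cv2.INTER_CUBIC);cv2.imwrite('pics/cr1.png',cr)
m=cv2.inRange(hsv,(105,130,30),(130,255,255))
cs=max(cv2.findContours(m,0,2)[0],key=cv2.contourArea);print(cv2.boundingRect(cs))
# white mark
w=((hsv[...,1]<90)&(g>90)).astype(np.uint8); b=np.zeros_like(w); b[198:222,250:272]=w[198:222,250:272]
n,l,st,ce=cv2.connectedComponentsWithStats(b);print(st,ce)
# rim circle
m=(g<115).astype(np.uint8);mm=np.zeros_like(m);mm[70:265,160:358]=m[70:265,160:358]
cs=max(cv2.findContours(mm,0,2)[0],key=cv2.contourArea)
cs=np.array([q[0] for q in cs if q[0][1]<225])
W=np.array([onz(c,*q,.115) for q in cs]);x=np.linalg.lstsq(np.c_[2*W[:,:2],np.ones(len(W))],(W[:,:2]**2).sum(1),rcond=None)[0]
print('rim',x[:2],np.sqrt(x[2]+x[0]**2+x[1]**2))
E
```

```text
(235, 156, 47, 62)
[[     0      0    512    384 196340]
 [   250    202     22     20    268]] [[255.49188143 191.47034226]
 [261.44776119 213.22761194]]
rim [ 0.55712321 -0.15207693] 0.1042706313295287
```

View pics/cr1.png

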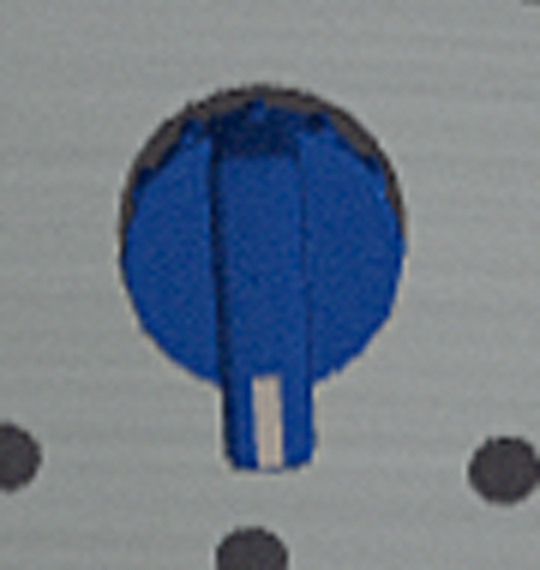

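```bash
python3 - <<'E'
from h import *
c=load('wrist1'); f=lambda x,y,z=.186: onz(c,215+(x+.5)/6-.5,140+(y+.5)/6-.5,z)
A=f(259,155);B=f(272,466);print(A,B,(A+B)/2,np.linalg.norm(B-A),np.degrees(np.arctan2(*(B-A)[1::-1])))
print(np.linalg.norm(f(238,460)-f(308,460)),np.linalg.norm(f(216,160)-f(302,160)))
L=f(238,460)-f(216,160);Q=f(311,460)-f(302,160);print([np.degrees(np.arctan2(v[1],v[0])) for v in (L,Q)])
print('mark',f(268,425))
# sleeve circle top z .15
print((f(122,250,.15)+f(404,250,.15))/2,np.linalg.norm(f(122,250,.15)-f(404,250,.15)))
E
```

```text
[ 0.53456617 -0.14698218  0.186     ] [ 0.58260781 -0.15656675  0.186     ] [ 0.55858699 -0.15177447  0.186     ] 0.04898839907176089 -11.282684035959198
0.010854867082765986 0.012754043549045082
[np.float64(-9.861333043159616), np.float64(-11.597052032025346)]
mark [ 0.57593332 -0.15559439  0.186     ]
[ 0.55728232 -0.15181502  0.15      ] 0.047817540373791316
```

Bar centre is about (0.5575,-0.152), consistent with the rim and sleeve centres. Its yaw is about -11°, and the top measures 49 mm against a nominal 50. I'll descend and grip.

Call:
drive_tool(
  moves="0.0017 -0.0001 -0.03 2.5 0;0 0 -0.03 0 0;0 0 -0.03 0 0;0 0 -0.03 0 0;0 0 -0.015 0 0;0 0 -0.012 0 0;0 0 0 0 0;0 0 0 0 0",
  newtons=35,
)

```text
time: 3.82
ee_pos: [0.5583, -0.1513, 0.1675]
eef_rot: [0.068, 0.703, -0.068, 0.704]
ft_force: [-0.6, 0.7, -0.3]
width: 0.0871
```

```bash
cat > st.py <<'E'
from h import *
from scipy.spatial.transform import Rotation as R
s=r.read_state();M=R.from_quat(s['eef_rot']).as_matrix()
print('t',round(s['time'],2),'pos',s['ee_pos'].round(4) if hasattr(s['ee_pos'],'round') else s['ee_pos'],'jaw',round(np.degrees(np.arctan2(M[1,1],M[0,1])),2),'F',np.round(s['ft_force'],2),'T',np.round(s['torque'],3),'w',round(s['width'],4),'q7',round(s['joint_positions'][6],2))
E
python3 - <<'E'
import st
from h import *
snap('wrist','wrist2')
E
```

```text
t 3.83 pos [ 0.5583 -0.1513  0.1675] jaw 79.03 F [-0.58  0.68 -0.32] T [ 0.107 -0.165 -0.042] w 0.0871 q7 1.4
```

View pics/wrist2.png

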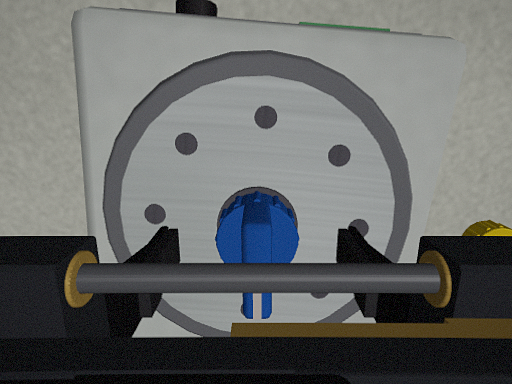

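The bar is centred at column 257 between the open fingers, with clearance on both sides. Closing.

Call:
drive_tool(
  moves="0 0 0 0 1;0 0 0 0 1;0 0 0 0 1;0 0 0 0 1;0 0 0 0 1;0 0 0 0 1;0 0 0 0 1;0 0 0 0 1",
  newtons=35,
)

```text
time: 4.88
ee_pos: [0.5577, -0.1512, 0.1666]
eef_rot: [0.067, 0.704, -0.067, 0.704]
ft_force: [-0.8, 0.8, 0.5]
width: 0.0151
```

```bash
python3 st.py
```

```text
t 4.88 pos [ 0.5577 -0.1512  0.1666] jaw 79.05 F [-0.83  0.76  0.49] T [ 0.055 -0.162 -0.042] w 0.0151 q7 1.4
```

Call:
drive_tool(
  moves="0 0 0.0001 -3 1;0 0 0.0001 -3 1;0 0 0.0001 -3 1",
)

```text
time: 5.25
ee_pos: [0.5578, -0.1511, 0.1669]
eef_rot: [0.123, 0.696, -0.123, 0.696]
ft_force: [0.8, 0.9, 0.0]
width: 0.0141
```

```bash
python3 st.py
```

```text
t 5.25 pos [ 0.5578 -0.1511  0.1669] jaw 69.97 F [0.81 0.87 0.04] T [ 0.148 -0.193  0.117] w 0.0141 q7 1.25
```

Call:
drive_tool(
  moves="0 0 0.0001 -4 1;0 0 0.0001 -4 1;0 0 0.0001 -4 1;0 0 0.0001 -4 1;0 0 0.0001 -4 1;0 0 0.0001 -4 1",
)

```text
time: 6.0
ee_pos: [0.5578, -0.151, 0.1674]
eef_rot: [0.265, 0.655, -0.265, 0.656]
ft_force: [1.1, 0.4, -0.1]
width: 0.0137
```

```bash
python3 st.py; python3 - <<'E'
from h import *
T=[]
for i in range(4):
    cams.camera('wrist'); s=r.read_state(); T.append(list(s['torque'])+list(s['ft_force']))
print(np.round(T,3))
snap('wrist','wrist3')
E
```

```text
t 6.0 pos [ 0.5578 -0.151   0.1674] jaw 45.94 F [ 1.1   0.39 -0.06] T [ 0.1   -0.364  0.081] w 0.0137 q7 0.85
[[ 0.146 -0.345  0.055  0.99  -0.595 -0.261]
 [ 0.165 -0.336 -0.074  0.52   1.211 -0.834]
 [ 0.18  -0.324 -0.09   0.822  0.787 -0.774]
 [ 0.242 -0.399 -0.094  2.234  1.84   0.065]]
```

View pics/wrist3.png

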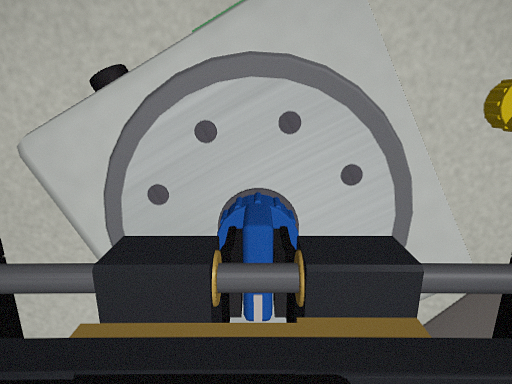

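The bar stays aligned in the jaws, so the knob follows the turn. I'll drop the grip to 22 N, so the flat pads can pass only about 0.42 N m (22 N x 19 mm), and feel onward in small steps.

Call:
drive_tool(
  moves="0 0 0 0 1;0 0 0.00005 -1.5 1;0 0 0.00005 -1.5 1;0 0 0.00005 -1.5 1",
  newtons=22,
)

```text
time: 6.75
ee_pos: [0.5577, -0.1512, 0.1676]
eef_rot: [0.291, 0.645, -0.291, 0.645]
ft_force: [1.6, 0.6, -1.9]
width: 0.0138
```

```bash
python3 st.py
```

```text
t 6.75 pos [ 0.5577 -0.1512  0.1676] jaw 41.45 F [ 1.65  0.65 -1.89] T [ 0.192 -0.44   0.128] w 0.0138 q7 0.77
```

Call:
drive_tool(
  moves="0 0 0.00005 -1.5 1;0 0 0.00005 -1.5 1",
)

```text
time: 7.0
ee_pos: [0.5577, -0.1513, 0.1677]
eef_rot: [0.308, 0.637, -0.308, 0.637]
ft_force: [0.4, 0.6, -0.3]
width: 0.0139
```

```bash
python3 st.py
```

```text
t 7.0 pos [ 0.5577 -0.1513  0.1677] jaw 38.44 F [ 0.41  0.56 -0.31] T [ 0.134 -0.46   0.064] w 0.0139 q7 0.72
```

Call:
drive_tool(
  moves="0 0 0.00005 -1.5 1;0 0 0.00005 -1.5 1",
)

```text
time: 7.25
ee_pos: [0.5577, -0.1513, 0.1678]
eef_rot: [0.324, 0.628, -0.324, 0.628]
ft_force: [1.1, 0.3, -1.5]
width: 0.0139
```

```bash
python3 st.py
```

```text
t 7.25 pos [ 0.5577 -0.1513  0.1678] jaw 35.44 F [ 1.11  0.3  -1.53] T [ 0.144 -0.431  0.134] w 0.0139 q7 0.67
```

Call:
drive_tool(
  moves="0 0 0.00005 -2 1;0 0 0.00005 -2 1",
)

```text
time: 7.5
ee_pos: [0.5577, -0.1514, 0.1679]
eef_rot: [0.346, 0.617, -0.346, 0.617]
ft_force: [-0.2, -0.5, -0.9]
width: 0.0137
```

```bash
python3 st.py
```

```text
t 7.5 pos [ 0.5577 -0.1514  0.1679] jaw 31.4 F [-0.16 -0.51 -0.94] T [ 0.015 -0.375  0.12 ] w 0.0137 q7 0.61
```

Call:
drive_tool(
  moves="0 0 0.00005 -2 1;0 0 0.00005 -2 1",
)

```text
time: 7.75
ee_pos: [0.5577, -0.1516, 0.1681]
eef_rot: [0.367, 0.604, -0.367, 0.604]
ft_force: [0.3, -1.6, 0.3]
width: 0.0138
```

```bash
python3 st.py
```

```text
t 7.75 pos [ 0.5577 -0.1516  0.1681] jaw 27.39 F [ 0.3  -1.58  0.29] T [-0.341 -0.369  0.141] w 0.0138 q7 0.54
```

Call:
drive_tool(
  moves="0 0 0.00005 -2 1;0 0 0 0 1",
)

```text
time: 8.0
ee_pos: [0.5578, -0.1515, 0.1683]
eef_rot: [0.377, 0.598, -0.377, 0.598]
ft_force: [0.4, -1.8, 2.6]
width: 0.0134
```

```bash
python3 st.py
```

```text
t 8.0 pos [ 0.5578 -0.1515  0.1683] jaw 25.49 F [ 0.36 -1.76  2.59] T [-0.366 -0.215 -0.016] w 0.0134 q7 0.51
```

Call:
drive_tool(
  moves="0 0 0.00005 -2 1;0 0 0 0 1",
)

```text
time: 8.25
ee_pos: [0.5579, -0.1512, 0.1685]
eef_rot: [0.388, 0.591, -0.388, 0.592]
ft_force: [-0.4, -0.6, 4.7]
width: 0.0139
```

```bash
python3 st.py
```

```text
t 8.25 pos [ 0.5579 -0.1512  0.1685] jaw 23.5 F [-0.39 -0.58  4.73] T [-0.219 -0.002 -0.035] w 0.0139 q7 0.47
```

Fz has gone from about -1 to +4.7 N and the turning torque has dropped to about 0. That fits the spring pushing the freed knob up into the gripper, so it looks off the thread. I'll go a little further and watch.

Call:
drive_tool(
  moves="0 0 0.00005 -2 1;0 0 0 0 1;0 0 0 0 1",
)

```text
time: 8.62
ee_pos: [0.5579, -0.1511, 0.1683]
eef_rot: [0.398, 0.585, -0.397, 0.585]
ft_force: [0.3, -0.2, 4.9]
width: 0.0139
```

```bash
python3 st.py
```

```text
t 8.62 pos [ 0.5579 -0.1511  0.1683] jaw 21.56 F [ 0.34 -0.23  4.87] T [-0.05  -0.145 -0.074] w 0.0139 q7 0.44
```

Call:
drive_tool(
  moves="0 0 0 -1.5 1;0 0 0 0 1;0 0 0 0 1",
)

```text
time: 9.0
ee_pos: [0.558, -0.1511, 0.1684]
eef_rot: [0.405, 0.579, -0.405, 0.58]
ft_force: [0.8, -0.7, 6.3]
width: 0.0138
```

```bash
python3 st.py
```

```text
t 9.0 pos [ 0.558  -0.1511  0.1684] jaw 20.07 F [ 0.77 -0.67  6.32] T [ 0.025 -0.191 -0.01 ] w 0.0138 q7 0.41
```

Fz stays at +5 to +6 N with no turning torque. Now I'll try a gentle lift of 1 mm.

Call:
drive_tool(
  moves="0 0 0.0005 0 1;0 0 0.0005 0 1;0 0 0 0 1",
)

```text
time: 9.38
ee_pos: [0.5574, -0.1511, 0.1687]
eef_rot: [0.405, 0.58, -0.405, 0.579]
ft_force: [1.6, 0.7, -1.1]
width: 0.0141
```

```bash
python3 st.py
```

```text
t 9.38 pos [ 0.5574 -0.1511  0.1687] jaw 20.06 F [ 1.55  0.7  -1.12] T [ 0.101 -0.286  0.015] w 0.0141 q7 0.42
```

Call:
drive_tool(
  moves="0 0 0.0005 0 1;0 0 0.0005 0 1;0 0 0 0 1",
)

```text
time: 9.75
ee_pos: [0.5575, -0.1512, 0.17]
eef_rot: [0.405, 0.58, -0.405, 0.579]
ft_force: [-0.8, -0.5, -1.6]
width: 0.0138
```

```bash
python3 st.py
```

```text
t 9.75 pos [ 0.5575 -0.1512  0.17  ] jaw 20.05 F [-0.78 -0.5  -1.56] T [ 0.067 -0.028 -0.008] w 0.0138 q7 0.42
```

Call:
drive_tool(
  moves="0 0 0.001 0 1;0 0 0.001 0 1;0 0 0.001 0 1",
)

```text
time: 10.12
ee_pos: [0.5578, -0.1513, 0.1733]
eef_rot: [0.405, 0.579, -0.405, 0.579]
ft_force: [-0.0, -0.0, -0.5]
width: 0.0139
```

```bash
python3 st.py
```

```text
t 10.12 pos [ 0.5578 -0.1513  0.1733] jaw 20.05 F [-0.04 -0.02 -0.49] T [ 0.015 -0.133 -0.019] w 0.0139 q7 0.42
```

Call:
drive_tool(
  moves="0 0 0.0015 0 1;0 0 0.0015 0 1;0 0 0.0015 0 1;0 0 0 0 1",
)

```text
time: 10.62
ee_pos: [0.5578, -0.1512, 0.1779]
eef_rot: [0.405, 0.579, -0.405, 0.58]
ft_force: [0.1, -0.4, -1.4]
width: 0.0137
```

```bash
python3 st.py;python3 -c "
from h import *
snap('wrist','wrist4')"
```

```text
t 10.62 pos [ 0.5578 -0.1512  0.1779] jaw 20.05 F [ 0.1  -0.4  -1.37] T [-0.027 -0.108  0.069] w 0.0137 q7 0.42
```

View pics/wrist4.png

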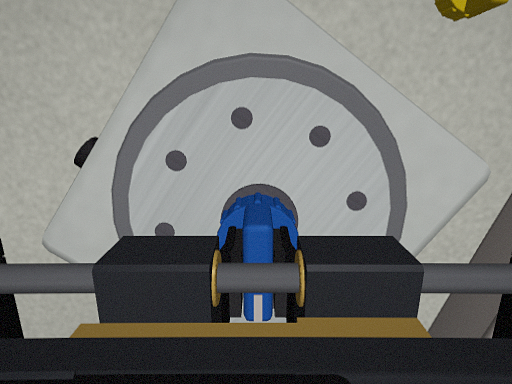

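The knob sits at the same place in the jaws as before (bar at column 258), so it is rising with the gripper. I'll lift straight over the post.

Call:
drive_tool(
  moves="0 0 0.002 0 1;0 0 0.003 0 1;0 0 0.003 0 1;0 0 0.003 0 1;0 0 0.004 0 1;0 0 0.006 0 1;0 0 0.01 0 1;0 0 0.015 0 1;0 0 0.02 0 1;0 0 0.015 0 1;0 0 0.005 0 1;0 0 0 0 1",
)

```text
time: 12.18
ee_pos: [0.5578, -0.1512, 0.2637]
eef_rot: [0.405, 0.579, -0.405, 0.579]
ft_force: [0.3, 0.1, -0.8]
width: 0.0136
```

```bash
python3 st.py;python3 -c "
from h import *
c=snap('scene','scene5')
im=cv2.cvtColor(c['color'],cv2.COLOR_RGB2BGR)
cv2.imwrite('pics/s5.png',cv2.resize(im[70:240,150:300],None,fx=3.5,fy=3.5,interpolation=cv2.INTER_CUBIC))"
```

```text
t 12.18 pos [ 0.5578 -0.1512  0.2637] jaw 20.05 F [ 0.28  0.07 -0.79] T [ 0.002 -0.118 -0.019] w 0.0136 q7 0.44
```

View pics/s5.png

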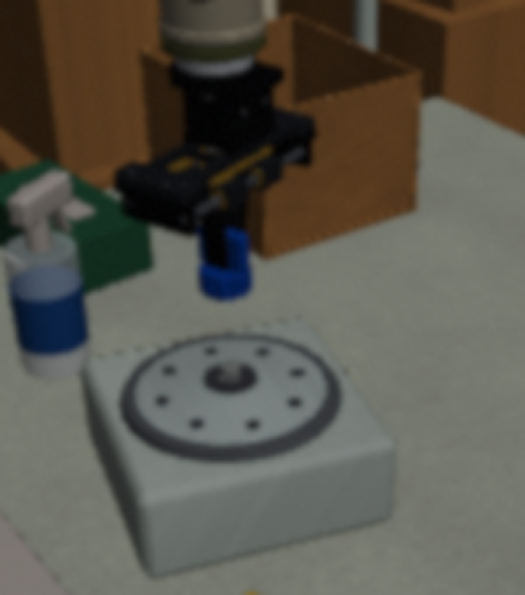

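The scene view shows the bare spindle at crop (230,372) and the knob hanging upright in the fingers. Carrying it to the tray's clear half.

Call:
drive_tool(
  moves="-0.0085 0.0338 0 0 1;-0.0085 0.0338 0 0 1;-0.0085 0.0338 0 0 1;-0.0085 0.0338 0 0 1;-0.0085 0.0338 0 0 1;-0.0085 0.0338 0 0 1;-0.0085 0.0338 0 0 1;-0.0085 0.0338 0 0 1;-0.0085 0.0338 -0.02 0 1;-0.0085 0.0338 -0.03 0 1;-0.0085 0.0338 -0.03 0 1;-0.0085 0.0338 -0.03 0 1;-0.0085 0.0338 -0.02 0 1;0 0 -0.02 0 1;0 0 0 0 1;0 0 0 0 1",
  newtons=28,
)

```text
time: 14.22
ee_pos: [0.448, 0.2873, 0.1141]
eef_rot: [0.406, 0.579, -0.406, 0.579]
ft_force: [0.5, 0.3, -1.2]
width: 0.0139
```

```bash
python3 st.py;python3 -c "
from h import *
c=snap('scene','scene6');snap('wrist','wrist6')
im=cv2.cvtColor(c['color'],cv2.COLOR_RGB2BGR)
a=cv2.resize(im[150:320,250:420],(480,480),interpolation=cv2.INTER_CUBIC)
b=cv2.resize(cv2.imread('pics/wrist6.png'),(320,240));b=cv2.copyMakeBorder(b,0,240,0,0,0)
cv2.imwrite('pics/s6.png',np.hstack([a,b]))"
```

```text
t 14.22 pos [0.448  0.2873 0.1141] jaw 19.96 F [ 0.54  0.29 -1.23] T [ 0.015 -0.185  0.045] w 0.0139 q7 -0.51
```

View pics/s6.png

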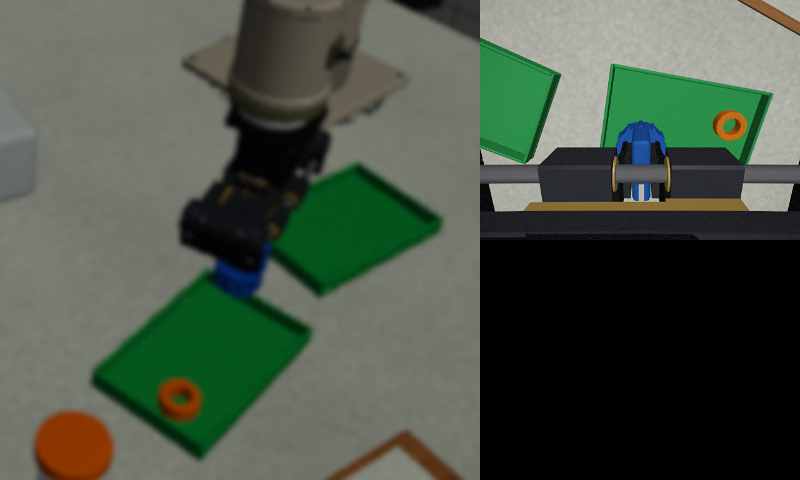

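The knob hangs over the tray's clear half at about (238,270) in the crop, and the ring is undisturbed. I'll lower it, slowing for contact.

Call:
drive_tool(
  moves="0 0 -0.015 0 1;0 0 -0.02 0 1;0 0 -0.015 0 1;0 0 -0.008 0 1;0 0 -0.004 0 1;0 0 0 0 1;0 0 0 0 1",
)

```text
time: 15.2
ee_pos: [0.4475, 0.2884, 0.0521]
eef_rot: [0.406, 0.579, -0.405, 0.58]
ft_force: [-1.9, -0.0, -1.2]
width: 0.0141
```

Call:
drive_tool(
  moves="0 0 -0.001 0 1;0 0 -0.001 0 1;0 0 -0.001 0 1;0 0 0 0 1",
)

```text
time: 15.7
ee_pos: [0.4472, 0.2882, 0.0486]
eef_rot: [0.405, 0.579, -0.405, 0.579]
ft_force: [0.0, 0.1, -1.2]
width: 0.0141
```

```bash
python3 st.py
```

```text
t 15.7 pos [0.4472 0.2882 0.0486] jaw 20.05 F [ 0.05  0.13 -1.15] T [-0.047 -0.157  0.044] w 0.0141 q7 -0.58
```

Call:
drive_tool(
  moves="0 0 -0.0007 0 1;0 0 -0.0007 0 1;0 0 0 0 1;0 0 0 0 1",
)

```text
time: 16.2
ee_pos: [0.4472, 0.2882, 0.0473]
eef_rot: [0.405, 0.579, -0.405, 0.579]
ft_force: [0.6, -0.4, -1.1]
width: 0.0141
```

Call:
drive_tool(
  moves="0 0 -0.0007 0 1;0 0 0 0 1;0 0 0 0 1",
)

```text
time: 16.58
ee_pos: [0.4472, 0.2882, 0.0466]
eef_rot: [0.405, 0.579, -0.405, 0.579]
ft_force: [-0.9, -0.1, -0.8]
width: 0.0145
```

Call:
drive_tool(
  moves="0 0 -0.0007 0 1;0 0 0 0 1;0 0 0 0 1",
)

```text
time: 16.95
ee_pos: [0.4472, 0.2882, 0.0459]
eef_rot: [0.405, 0.579, -0.405, 0.579]
ft_force: [0.9, 0.0, -1.7]
width: 0.0138
```

Call:
drive_tool(
  moves="0 0 -0.0007 0 1;0 0 0 0 1;0 0 0 0 1",
)

```text
time: 17.32
ee_pos: [0.4472, 0.2882, 0.0452]
eef_rot: [0.405, 0.579, -0.405, 0.579]
ft_force: [0.7, 0.0, -0.8]
width: 0.0134
```

Call:
drive_tool(
  moves="0 0 -0.0007 0 1;0 0 0 0 1;0 0 0 0 1",
)

```text
time: 17.7
ee_pos: [0.4472, 0.2881, 0.0444]
eef_rot: [0.405, 0.579, -0.405, 0.579]
ft_force: [-0.5, 1.0, -0.7]
width: 0.0141
```

Call:
drive_tool(
  moves="0 0 -0.0007 0 1;0 0 0 0 1;0 0 0 0 1",
)

```text
time: 18.08
ee_pos: [0.4472, 0.2882, 0.0438]
eef_rot: [0.405, 0.579, -0.405, 0.579]
ft_force: [0.9, 0.3, -0.6]
width: 0.0139
```

Call:
drive_tool(
  moves="0 0 -0.0005 0 1;0 0 0 0 1;0 0 0 0 1",
)

```text
time: 18.45
ee_pos: [0.4473, 0.2882, 0.0433]
eef_rot: [0.405, 0.579, -0.405, 0.579]
ft_force: [-0.0, -0.6, -0.1]
width: 0.0137
```

Call:
drive_tool(
  moves="0 0 -0.0005 0 1;0 0 0 0 1;0 0 0 0 1",
)

```text
time: 18.82
ee_pos: [0.4472, 0.2882, 0.0433]
eef_rot: [0.405, 0.579, -0.405, 0.58]
ft_force: [-3.1, -2.4, 8.2]
width: 0.0137
```

```bash
python3 st.py;python3 -c "
from h import *
c=snap('scene','scene7');w=snap('wrist','wrist7')
im=cv2.cvtColor(c['color'],cv2.COLOR_RGB2BGR)
a=cv2.resize(im[200:310,270:380],(480,480),interpolation=cv2.INTER_CUBIC)
b=cv2.resize(cv2.imread('pics/wrist7.png'),(320,240));b=cv2.copyMakeBorder(b,0,240,0,0,0)
cv2.imwrite('pics/s7.png',np.hstack([a,b]))"
```

```text
t 18.82 pos [0.4472 0.2882 0.0433] jaw 20.05 F [-3.07 -2.39  8.16] T [-0.515  0.529 -0.01 ] w 0.0137 q7 -0.58
```

View pics/s7.png

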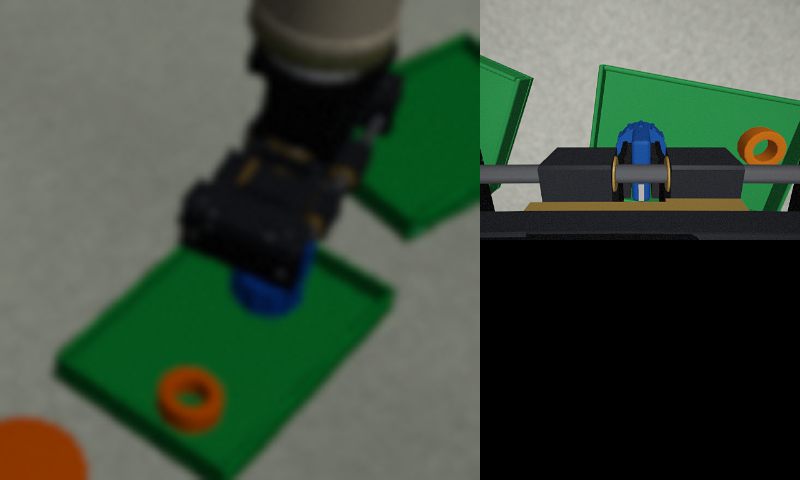

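It touched down at TCP z=0.0433, inside the predicted 0.0426–0.0466, with Fz +8 N. I'll ease off slightly, release, and retreat upward.

Call:
drive_tool(
  moves="0 0 0.0003 0 1;0 0 0 0 0.75;0 0 0 0 0.7;0 0 0 0 0.55;0 0 0 0 0.5;0 0 0 0 0.5;0 0 0 0 0.5",
)

```text
time: 19.8
ee_pos: [0.4472, 0.2882, 0.0431]
eef_rot: [0.405, 0.579, -0.405, 0.579]
ft_force: [-0.9, 0.1, -0.4]
width: 0.043
```

Call:
drive_tool(
  moves="0 0 0.003 0 0.5;0 0 0.005 0 0.5;0 0 0.01 0 0.5;0 0 0.02 0 0.5;0 0 0.03 0 0.5;0 0 0.04 0 0.5;0 0 0.04 0 0.5;-0.02 -0.02 0.04 0 0.5;-0.02 -0.05 0.02 0 0.5;0 -0.05 0 0 0.5;0 -0.05 0 0 0.5;0 -0.05 0 0 0.5;0 0 0 0 0.5;0 0 0 0 0.5",
)

```text
time: 21.55
ee_pos: [0.4072, 0.069, 0.252]
eef_rot: [0.405, 0.579, -0.405, 0.58]
ft_force: [-1.2, 0.6, -0.6]
width: 0.0438
```

```bash
python3 st.py;python3 -c "
from h import *
c=snap('scene','scene8');w=snap('top','top8')
a=cv2.cvtColor(c['color'],cv2.COLOR_RGB2BGR);b=cv2.cvtColor(w['color'],cv2.COLOR_RGB2BGR)
top=np.hstack([cv2.resize(a[200:310,270:380],(380,380),interpolation=2),cv2.resize(b[150:230,150:230],(380,380),interpolation=2)])
cv2.imwrite('pics/s8.png',top)"
```

```text
t 21.55 pos [0.4072 0.069  0.252 ] jaw 20.09 F [-1.24  0.59 -0.59] T [ 0.049 -0.129  0.006] w 0.0438 q7 0.17
```

View pics/s8.png

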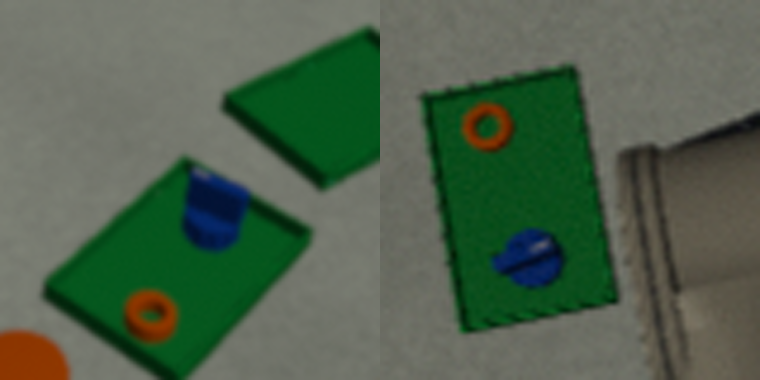

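View pics/top8.png

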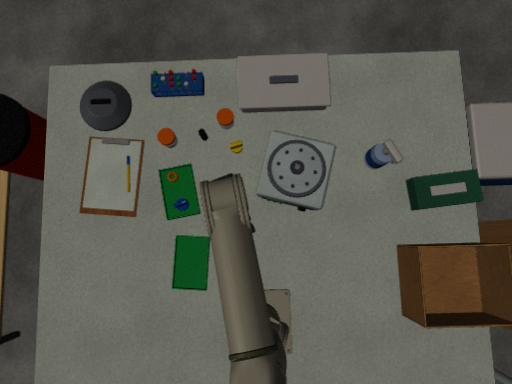

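The knob stands upright in the tray's clear half at top pixel (182,205). The ring is still at (172,176), and the jars, penlight, pen, sprayer and yellow knob are all where they started. The gripper is touching nothing, so I'm handing it in.

```bash
python3 -c "
from h import *
print(ticket.close_job())"
```

```text
the job is handed in; nothing more can be done
None
```

The blue knob is off the spindle and stands upright in the clear half of the farther green tray. I handed the job in at about 21.6 s.

- **Loosening:** I turned the knob about 59° clockwise. Around 55° the turning torque fell to zero and the sprung washer pushed up with 5–6 N, so it was off the thread. I lifted it from there, so I never reached the stop or had to ease back. The highest turning torque I read was about 0.14 N m.
- **Lifting off:** It came straight up with no resistance; the wrist felt only about its weight. The scene camera then showed the bare spindle.
- **Setting down:** It touched the tray floor at the predicted height with about 8 N. I eased off and released it there.
- **Last checks:** The last pictures show the knob upright and the ring and all other objects where they started. The gripper was clear of everything.
- **Failed or disagreeing checks:** None failed. Torque readings carried about 0.07 N m of noise and were taken only between moves, so brief peaks would not show.

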